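Level the entry display shelf and keep it pressed down

TASK

Lift the empty tealight lantern by its handle off the low white shelf and stand it upright on the cork coaster, which uncovers the shelf's level vial. Then take the shelf's steel knob, first push it down until the springy shelf end is fully home on its foot, and only then turn it until the bubble rests in the middle between the two lines. Finish still holding the knob and pressing the shelf home, so that the adhesive under its foot can grip; do not drop or tip the lantern and leave everything else where it is.

Things in the scene. Friction and masses are not known exactly. Their poses are not given: they have to be found in the camera images.
- lantern: Empty clear-glass tealight lantern: cup 72 mm across, 90 mm tall, 0.25 to 0.5 kg, at first on the shelf over the vial. Handle: a fixed level aluminium bar of 10 x 10 mm section, 80 mm long along the lantern's y, its middle 135 mm above the underside, 40 mm free below it; pinched from above, fingers closing along the lantern's x. Origin: centre of underside; z up.
- coaster: Round cork coaster fixed to the credenza, 110 mm across and 6 mm thick, lying free on the robot's right. Origin: centre of its underside, on the credenza top.
- knob: Steel knob on the shelf's free end, 200 mm from vial centre. Round flange 48 mm across, 8 mm tall; on it an upright grip bar 44 mm long (along x), 14 mm thick (y), from 8 to 40 mm above the origin, which lies on the turning axis under the flange. Each rad clockwise (seen from above) raises this shelf end 3 mm and moves the bubble 10 mm towards the knob. Needs 0.7 to 1.4 rad; stays as left.
- seat (a joint): How far the white shelf (120 x 280 x 12 mm, top about 40 mm up) is pressed home, rad about its pivot under the vial: 0 = sprung up, 0.03 = home (end stop); the knob sinks 6 mm between. A push on the knob of 2 N starts it, 5 N has it home, 10 to 15 N is ample. Let go, it springs up and the bubble runs 20 mm towards the knob: read the bubble only with the shelf home.
- vial (a point): Centre of the level vial let flush into the shelf top beneath the lantern's starting place: a green strip 68 x 14 mm with two black cross lines 10.8 mm either side of the centre. y axis: along the vial, towards the knob; x: across the shelf; z up.
- bubble (a point): Centre of the pale round bubble, 14 mm across, in the vial. It moves only along the vial's y, towards whichever end is higher, and needs about 1 s to settle.
- compact: Round aluminium compact mirror, closed, 76 mm across, 14 mm high, lying loose; not to be moved. Origin: centre of underside.
- ring_dish: White ceramic ring dish, 90 mm across, 28 mm high, loose; not to be moved. Origin: centre of underside.
- perfume: Amber glass perfume bottle, 45 x 45 mm, 94 mm high with its black cap, loose; not to be moved. Origin: centre of underside.
- case: Brown spectacle case, 155 x 60 x 45 mm, loose, left of the shelf; not to be moved. Origin: centre of underside, x along its length.
- lipstick1: Plastic lipstick tube, 21 mm across, 74 mm tall, standing on the acrylic turntable (200 mm across, its disc's top 22 mm above the credenza, with a 100 mm tier 120 mm up) beyond the shelf; not to be moved. Origin: centre of underside.
- lipstick2: Plastic lipstick tube, 21 mm across, 74 mm tall, standing on the acrylic turntable (200 mm across, its disc's top 22 mm above the credenza, with a 100 mm tier 120 mm up) beyond the shelf; not to be moved. Origin: centre of underside.
- lipstick3: Plastic lipstick tube, 21 mm across, 74 mm tall, standing on the acrylic turntable (200 mm across, its disc's top 22 mm above the credenza, with a 100 mm tier 120 mm up) beyond the shelf; not to be moved. Origin: centre of underside.
Not all that is in view belongs to the job. Several things have the shape of the lantern; the one meant has the colours described above.

How it is judged (in metres and radians):
On the way, in this order (a step that is already met when the one before it is completed fails the run):
1. the lantern stands upright on the coaster, let go and at rest (horizontal distance between lantern and coaster below 0.022 m and z of lantern in the frame of coaster below 0.01 m and angle between lantern's own z axis and vertical below 0.1 rad and contact force between the fingers and lantern below 0.1 N and linear speed of lantern below 0.03 m/s), for 0.2 s.
2. the shelf is pressed fully home by the knob, the bubble still outside the middle (value of joint seat above 0.025 rad and contact force between the fingers and knob above 3 N and y of bubble in the frame of vial below -0.0035 m), for 0.2 s.
At the end, for the whole second after the job is handed in: The lantern stands upright on the coaster (within 22 mm of its centre), not touched and at rest; the fingers hold the knob (over 3 N) and the shelf is pressed home (over 0.025 of 0.03 rad) with the bubble's centre within 3 mm of the vial's centre along the vial, all held through the last second (all of step 1 and value of joint seat above 0.025 rad and contact force between the fingers and knob above 3 N and y of bubble in the frame of vial between -0.003 and 0.003 m); the arm keeps its last pose, push and grip.
It fails at once if the lantern is tipped (angle between lantern's own z axis and vertical above 0.5 rad).
It fails at once if the lantern is dropped from more than 15 mm over the coaster or the credenza (contact force between the fingers and lantern below 0.02 N and horizontal distance between lantern and vial above 0.12 m and height (world z) of lantern above 0.021 m).
It fails at once if a bystander is moved more than 30 mm (distance of any of lipstick1, lipstick2, lipstick3, compact, ring_dish, perfume, case from where it was at the start of the episode above 0.03 m).
It also fails if it takes over 61 s, if anything falls off the work surface, if the arm or the gripper's body presses on something with over 40 N, if the wrist force passes 120 N, or if a joint passes its speed limit or range.

ROBOT

A 6-joint arm with a two-finger parallel gripper is mounted at the origin on the work surface. World frame = base frame: x ahead of the robot, y to its left, z up, the work surface at z = 0. Lengths are in mm, angles in rad, forces in N, time in s.
With the tool pointing down it reaches from about 350 to 850 mm from the base axis. Payload 8.1 kg.
Tool frame: the origin (TCP) lies on the centre line of the jaws, within the pads' length; the fingertips stand 11 mm ahead of it and the grasp point (between the pads) lies 8 mm behind it; z points along the fingers, y is the line along which they close (so a half turn about z gives the same grasp; the last joint's range is limited). The gripper opens to 85 mm and grips with 20 to 120 N. Pads are 22 mm wide; open, the fingers measure 114 mm over their backs; the gripper's body (76 mm by 85 mm) begins 54 mm behind the grasp point. The pads swing forward as they close: fully open they stand 13 mm farther back than shut.
Start: joints at [-1.31, 0.13, 1.488, -0, 1.523, -0.085], TCP at [203.39, -564.48, 242.292] pointing down, gripper open.
Joint ranges: [-2.96, 2.96], [-0.89, 2.26], [0.02, 2.5], [-1.34, 4.48], [0, 2.73], [-2.66, 2.66]. Speed limits (rad/s): [2.39, 2.39, 2.79, 3.14, 3.14, 3.14].

INTERFACE

Orientations are given as a 3x3 rotation matrix whose columns are the frame's x, y, z axes.
In Python, from rig import manip gives the robot as it stands.
- The arm moves only by the tool send_rows, never from a script. Its argument "steps" is a list of rows, each a list of 7 numbers: the shift along the tool's x, y, z in m, then the turn, a rotation vector about the tool's x, y, z in degrees, then the opening, from 0 (shut) to 1 (fully open). A call has 1 to 20 rows; each row is the pose to reach, as a shift and turn from the pose commanded when the call began, along the tool's axes at that moment; what a row does not reach only later rows make up. A row lasts 1/8 s, in which the tool goes at most 62.5 mm and 10.7 degrees, less where a joint would pass 70% of its speed; a pose out of reach is approached as far as the arm can. A call with a gripper value outside its range is refused whole. The fingers move at their own pace and stop on an object; "squeeze" is the grip in N (left out, the last holds). Time passes only in rows, so rows that repeat a pose let the fingers close. It gives the time, the measured TCP pose, the force, the opening and the grip force at its end, in the units of the state.
- manip.get_obs(): the state, without advancing time (a new reading comes with each control period).
- manip.capture(name): name is "scene" or "top" or "wrist"; returns the picture (480x640x3 uint8, red, green, blue); there is no depth.
- manip.camera_model(name): a dict with "mtx" (3x3 intrinsics, pixels), "camera_from_world" (4x4, takes a point from world to camera coordinates). Camera axes: x right, y down, z forward; pixel columns grow to the right and rows downward; lengths in mm; the calibration is good to about 2 mm. A picture is of the moment at which its call begins: read the wrist's pose just before it. camera_model takes no time and is no camera call; for the wrist camera it gives the pose at the moment of the call.
- manip.close_job(): hands the job in; it is judged then, once.
The state is a dict: "time": time; "joint_pos": joint angles; "joint_vel": joint speeds; "tau": joint torques, N m; "tool_pos": TCP position; "orientation": TCP orientation; "wrist_force": force on the tool from outside, world axes, zero at the start; "ft_torque": the same for the moment, N m; "gripper_width": opening from 0.0 (shut) to 1.0 (fully open); "grip_force": force on a finger pad.
Only numpy, scipy, OpenCV 4.12 (cv2) and the standard library are available. Lean on these libraries where they do the work, as an engineer would, in place of code of your own. Each camera call takes 0.05 s, during which the arm holds its last target. There are 200 camera calls.

## Working session

There is one attempt and no reset: what is moved stays moved. The work goes in short steps, Python scripts to look and compute and a tool call to move; the robot and the scene stay as the last step left them, time stands still between calls to the robot, and variables do not carry over. Pictures are saved under pics/ and viewed, at most 10 in all, crops included, and the job is handed in when it is done.

Besides the shell and the picture viewer there is one more tool, called after "Emit:" as name([rows], argument=value, ...), one row to a line, values as JSON. send_rows: Moves the arm, as the interface text tells. Its arguments: {"type":"object","properties":{"steps":{"type":"array"},"squeeze":{"type":"number"}},"required":["steps"]}

```bash
mkdir -p pics; ls
cat > h.py <<'E'
import numpy as np, cv2, json
from rig import manip
def snap(n,f,crop=None,scale=1):
    im=manip.capture(n)[:,:,::-1].copy()
    cv2.imwrite('pics/raw_'+f,im)
    if crop: u,v,w,h=crop; im=im[v:v+h,u:u+w]
    if scale!=1: im=cv2.resize(im,None,fx=scale,fy=scale,interpolation=cv2.INTER_CUBIC)
    cv2.imwrite('pics/'+f,im)
def px2w(m,uv,z):
    T=np.array(m['camera_from_world']);R=T[:3,:3];c=-R.T@T[:3,3]
    d=R.T@np.linalg.solve(np.array(m['mtx']),[uv[0],uv[1],1.])
    return c+d*(z-c[2])/d[2]
def w2px(m,p):
    T=np.array(m['camera_from_world']);q=np.array(m['mtx'])@(T[:3,:3]@np.array(p,float)+T[:3,3]);return q[:2]/q[2]
E
python3 - <<'E'
from h import *
np.set_printoptions(precision=4,suppress=True)
o=manip.get_obs();print(o)
a=manip.capture('scene');b=manip.capture('top')
for n,i in(('scene',a),('top',b)):
    cv2.imwrite(f'pics/{n}0.png',i[:,:,::-1]);m=manip.camera_model(n);T=np.array(m['camera_from_world']);print(n,m['mtx'],-T[:3,:3].T@T[:3,3],T[:3,:3])
E
```

```text
pics
{'time': 0.0, 'joint_pos': array([-1.3104,  0.1312,  1.4893,  0.    ,  1.523 , -0.0854]), 'joint_vel': array([ 0.0007,  0.0009,  0.0013,  0.002 ,  0.0002, -0.0017]), 'tau': array([  0.0014, -56.9404, -50.0547,  -0.0002,   0.0151,  -0.    ]), 'tool_pos': array([ 203.2474, -563.9592,  241.2442]), 'orientation': array([[ 0.9408,  0.339 , -0.0005],
       [ 0.339 , -0.9408,  0.0018],
       [ 0.0002, -0.0019, -1.    ]]), 'wrist_force': array([-0.6878,  0.9322,  0.0692]), 'ft_torque': array([-0.0075, -0.0025,  0.0101]), 'grip_force': 0.0, 'gripper_width': 0.9982057008108648}
scene [[499.8216   0.     316.5105]
 [  0.     499.8216 243.263 ]
 [  0.       0.       1.    ]] [ 981.1424 -368.7102  810.7344] [[ 0.6546  0.7558  0.0162]
 [ 0.5958 -0.5027 -0.6263]
 [-0.4652  0.4197 -0.7794]]
top [[478.487    0.     313.4979]
 [  0.     478.487  243.9508]
 [  0.       0.       1.    ]] [ 401.0763   58.9009 1083.9092] [[ 0.0218 -0.9997  0.0052]
 [-0.9911 -0.0223 -0.1316]
 [ 0.1317 -0.0023 -0.9913]]
```

View pics/scene0.png

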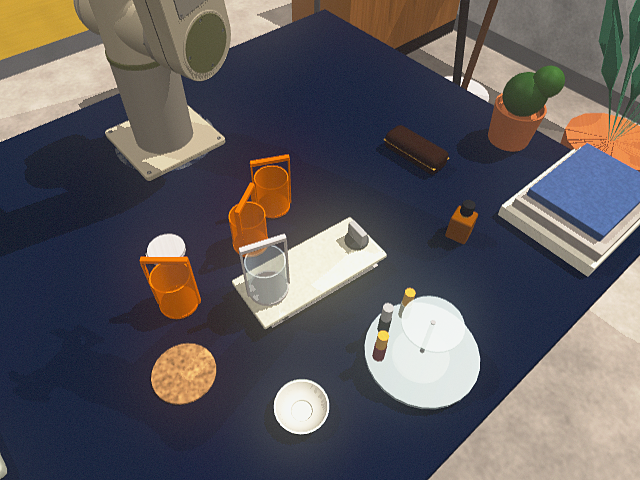

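View pics/top0.png

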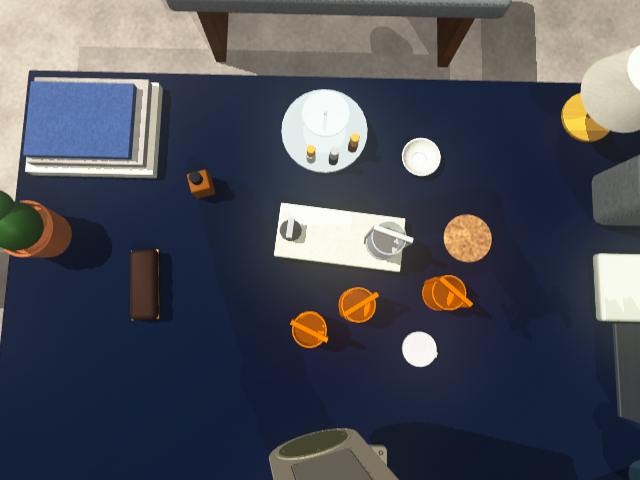

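The scene shows four lanterns. In the top view these are the clear one with the aluminium handle on the shelf (387,240), and orange ones at (309,330), (357,305) and (445,293). The clear one is the one meant. Also in the top view, the coaster is at (467,238), the knob at (291,228) and the ring dish at (421,157). I'll check the choice in a close crop.

Run:
```python
from h import *
a=cv2.imread('pics/top0.png')[190:310,265:505];b=cv2.imread('pics/scene0.png')[210:330,220:400]
a=cv2.resize(a,None,fx=3.3,fy=3.3,interpolation=cv2.INTER_CUBIC)[:, :792]
cv2.imwrite('pics/c1.png',a)
b=cv2.resize(b,None,fx=4,fy=4,interpolation=cv2.INTER_CUBIC);cv2.imwrite('pics/c2.png',b)
```

```text
(no output)
```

View pics/c1.png

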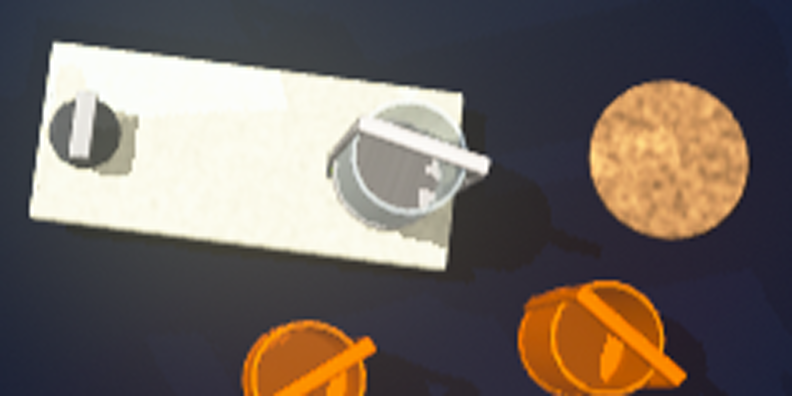

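View pics/c2.png

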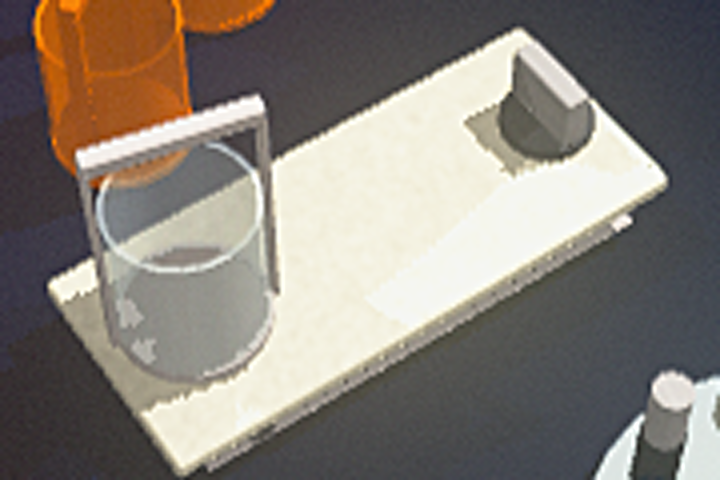

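The crop confirms it: clear cup with an aluminium bar handle, its ends at about (362,125) and (489,164) in the top crop. The knob bar runs from (87,92) to (79,157).

Run:
```python
from h import *
np.set_printoptions(precision=1,suppress=True)
t=manip.camera_model('top');s=manip.camera_model('scene')
C=lambda u,v:(265+u/3.3,190+v/3.3); S=lambda u,v:(220+u/4,210+v/4)
def tri(a,b):
    A=[];
    P=[np.array(m['mtx'])@np.array(m['camera_from_world'])[:3] for m in(t,s)]
    X=cv2.triangulatePoints(P[0],P[1],np.array(a,float).reshape(2,1),np.array(b,float).reshape(2,1));return (X[:3]/X[3]).ravel()
print('handle far', tri(C(362,126),S(262,101)),'near',tri(C(487,164),S(79,160)))
for uv in((362,126),(487,164)): print('h z180',px2w(t,C(*uv),180))
for uv in((79,160),(262,101)): print('h z180 scene',px2w(s,S(*uv),180))
for uv in((87,94),(80,155),(84,125)): print('knob z84',px2w(t,C(*uv),84))
print('knob scene',px2w(s,S(525,50),84),px2w(s,S(577,103),84))
print('flange',px2w(t,C(86,133),50))
for uv in((53,42),(463,93),(447,269),(31,217)): print('shelf',px2w(t,C(*uv),42))
print('coaster',px2w(t,C(670,160),6),px2w(s,(184,373),6))
print('lantern base?',px2w(s,S(190,325),40))
print('orange near coaster', px2w(t,(265+(632)/3.3,190+336/3.3),140),'o2',px2w(t,(374,292),140),px2w(t,(340,317),140))
print('dish',px2w(t,(421,157),28))
print('wrist');m=manip.camera_model('wrist');T=np.array(m['camera_from_world']);print(m['mtx'],-T[:3,:3].T@T[:3,3],T[:3,:3])
```

```text
handle far [556.3 -57.8 177.9] near [ 534.4 -131.8  178.3]
h z180 [554.2 -59.7 180. ]
h z180 [ 533.6 -132.2  180. ]
h z180 scene [ 536.  -131.8  180. ]
h z180 scene [559.2 -56.9 180. ]
knob z84 [587.4 104.7  84. ]
knob z84 [547.6 108.1  84. ]
knob z84 [567.1 106.1  84. ]
knob scene [551.8 107.7  84. ] [591.8 103.6  84. ]
flange [567.4 106.2  50. ]
shelf [630.2 130.5  42. ]
shelf [ 601.6 -145.5   42. ]
shelf [ 483.1 -134.5   42. ]
shelf [511.5 141.5  42. ]
coaster [ 564.8 -295.6    6. ] [ 569.4 -293.2    6. ]
lantern base? [548.5 -96.3  40. ]
orange near coaster [ 437.8 -226.6  140. ] o2 [433.9 -64.2 140. ] [383.9   1.9 140. ]
dish [ 747.2 -184.7   28. ]
wrist
[[372.1   0.  314.8]
 [  0.  372.1 242.5]
 [  0.    0.    1. ]] [ 282.1 -536.1  371.9] [[ 0.3 -0.9 -0. ]
 [-0.9 -0.3  0.3]
 [-0.3 -0.1 -0.9]]
```

Emit:
send_rows([
  [0.24,-0.162,-0.002,0,0,-27,1],
  [0.24,-0.162,-0.002,0,0,-27,1],
  [0.24,-0.162,-0.002,0,0,-27,1],
  [0.361,-0.244,-0.004,0,0,-54,1],
  [0.361,-0.244,-0.004,0,0,-54,1],
  [0.481,-0.325,-0.004,0,0,-54,1],
  [0.481,-0.325,-0.004,0,0,-54,1],
  [0.481,-0.325,-0.004,0,0,-54,1],
  [0.481,-0.325,-0.004,0,0,-54,1],
  [0.481,-0.325,-0.004,0,0,-54,1],
  [0.481,-0.325,-0.004,0,0,-54,1],
  [0.481,-0.325,-0.004,0,0,-54,1],
  [0.481,-0.325,-0.004,0,0,-54,1],
  [0.481,-0.325,-0.004,0,0,-54,1],
])

```text
time: 1.85
tool_pos: [545.4, -96.8, 246.4]
orientation: [[0.28, 0.96, 0.0], [0.96, -0.28, -0.0], [-0.0, 0.0, -1.0]]
wrist_force: [0.3, 0.6, -0.0]
gripper_width: 0.998
grip_force: 0.0
```

Run:
```python
from h import *
np.set_printoptions(precision=3,suppress=True)
o=manip.get_obs();print(o['time'],o['tool_pos'],o['orientation'],o['wrist_force'])
m=manip.camera_model('wrist');snap('wrist','w1.png')
c=np.array([545.5,-95,180]);d=np.array([.279,.96,0])
for k in(-40,0,40): print(w2px(m,c+k*d))
np.save('wm1.npy',m,allow_pickle=True)
```

```text
1.85 [545.384 -96.758 246.439] [[ 0.28  0.96  0.  ]
 [ 0.96 -0.28 -0.  ]
 [-0.    0.   -1.  ]] [ 0.277  0.577 -0.036]
[314.298 327.092]
[314.219 266.107]
[314.131 197.212]
```

View pics/w1.png

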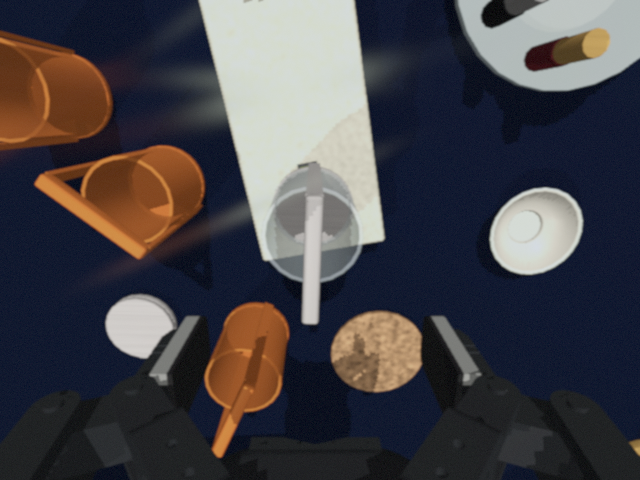

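The wrist view shows the bar centred between the jaws, its top face running from (315,198) to (310,321). The coaster's centre is at (377,351). I'll descend and grip.

Emit:
send_rows([
  [0.002,0,0.04,0,0,0,1],
  [0.002,0,0.065,0,0,0,1],
  [0.002,0,0.079,0,0,0,1],
  [0.002,0,0.079,0,0,0,1],
  [0.002,0,0.079,0,0,0,0.5],
  [0.002,0,0.079,0,0,0,0],
  [0.002,0,0.079,0,0,0,0],
  [0.002,0,0.079,0,0,0,0],
  [0.002,0,0.079,0,0,0,0],
  [0.002,0,0.079,0,0,0,0],
  [0.002,0,0.079,0,0,0,0],
  [0.002,0,0.079,0,0,0,0],
], squeeze=50)

```text
time: 3.4
tool_pos: [546.4, -93.9, 167.5]
orientation: [[0.279, 0.96, 0.0], [0.96, -0.279, -0.0], [-0.0, 0.0, -1.0]]
wrist_force: [-1.1, -0.4, 2.2]
gripper_width: 0.103
grip_force: 50.6
```

Run:
```python
from h import *
np.set_printoptions(precision=3,suppress=True)
m=np.load('wm1.npy',allow_pickle=True).item()
print(px2w(m,(377,351),6))
for uv in((331,351),(424,351),(377,311),(377,391)):print(px2w(m,uv,6))
o=manip.get_obs();print(o['time'],o['tool_pos'],o['wrist_force'],o['gripper_width'],o['grip_force'])
```

```text
[ 565.434 -287.903    6.   ]
[ 513.727 -272.847    6.   ]
[ 618.263 -303.285    6.   ]
[ 577.466 -236.374    6.   ]
[ 552.376 -343.83     6.   ]
3.4 [546.36  -93.874 167.456] [-1.066 -0.353  2.161] 0.10254813327440734 50.566447377204895
```

Emit:
send_rows([
  [0,0,-0.01,0,0,0,0],
  [0,0,-0.03,0,0,0,0],
  [0,0,-0.045,0,0,0,0],
  [-0.015,0.006,-0.045,0,0,0,0],
  [-0.037,0.015,-0.045,0,0,0,0],
  [-0.062,0.025,-0.045,0,0,0,0],
  [-0.087,0.035,-0.045,0,0,0,0],
  [-0.111,0.045,-0.045,0,0,0,0],
  [-0.136,0.055,-0.045,0,0,0,0],
  [-0.158,0.064,-0.045,0,0,0,0],
  [-0.175,0.071,-0.045,0,0,0,0],
  [-0.185,0.075,-0.045,0,0,0,0],
  [-0.185,0.075,-0.045,0,0,0,0],
  [-0.185,0.075,-0.02,0,0,0,0],
  [-0.185,0.075,0.0,0,0,0,0],
  [-0.185,0.075,0.015,0,0,0,0],
  [-0.185,0.075,0.022,0,0,0,0],
  [-0.185,0.075,0.026,0,0,0,0],
  [-0.185,0.075,0.026,0,0,0,0],
  [-0.185,0.075,0.026,0,0,0,0],
])

```text
time: 5.9
tool_pos: [567.2, -292.7, 142.2]
orientation: [[0.279, 0.96, 0.001], [0.96, -0.279, -0.001], [-0.0, 0.001, -1.0]]
wrist_force: [0.1, 0.4, -4.1]
gripper_width: 0.106
grip_force: 49.8
```

Run:
```python
from h import *
snap('scene','s1.png',(120,190,300,225),2.6)
```

```text
(no output)
```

View pics/s1.png

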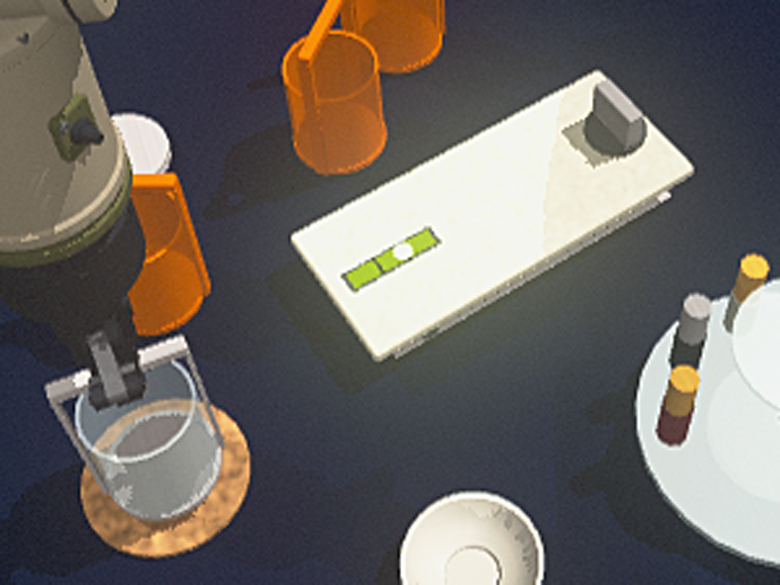

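The lantern hangs about 9 mm over the coaster, well centred: its base is at about (165,482) in the crop and the coaster's centre at (166,478). The vial is uncovered with the bubble at (403,251). I'll lower it.

Emit:
send_rows([
  [0,0,0.003,0,0,0,0],
  [0,0,0.006,0,0,0,0],
  [0,0,0.0075,0,0,0,0],
  [0,0,0.0085,0,0,0,0],
  [0,0,0.0085,0,0,0,0],
  [0,0,0.0085,0,0,0,0],
])

```text
time: 6.7
tool_pos: [567.4, -292.6, 134.3]
orientation: [[0.279, 0.96, 0.002], [0.96, -0.279, -0.001], [-0.0, 0.002, -1.0]]
wrist_force: [-1.6, 1.8, 5.6]
gripper_width: 0.104
grip_force: 50.9
```

Contact (−4 to +5.6 N). Now I'll release and rise.

Emit:
send_rows([
  [0,0,0,0,0,0,0.3],
  [0,0,0,0,0,0,0.5],
  [0,0,0,0,0,0,0.7],
  [0,0,0,0,0,0,0.7],
  [0,0,0,0,0,0,0.7],
  [0,0,0,0,0,0,0.7],
  [0,0,-0.015,0,0,0,0.7],
  [0,0,-0.04,0,0,0,0.7],
  [0,0,-0.08,0,0,0,0.8],
  [0,0,-0.11,0,0,0,1],
  [0,0,-0.11,0,0,0,1],
])

```text
time: 8.07
tool_pos: [568.6, -293.4, 248.1]
orientation: [[0.279, 0.96, 0.007], [0.96, -0.279, -0.004], [-0.002, 0.008, -1.0]]
wrist_force: [-0.4, -0.4, -0.3]
gripper_width: 0.996
grip_force: 0.0
```

Run:
```python
from h import *
snap('scene','s2.png')
snap('wrist','w2.png')
o=manip.get_obs();print(o['time'],o['tool_pos'],o['joint_pos'])
a=cv2.imread('pics/s2.png')[330:420,140:240];b=cv2.imread('pics/s2.png')[260:330,235:310]
a=cv2.resize(a,(500,450),interpolation=cv2.INTER_CUBIC)
b=cv2.imread('pics/raw_s2.png')[270:310,240:300]
a=cv2.resize(cv2.imread('pics/raw_s2.png')[290:420,130:240],(400,473),interpolation=cv2.INTER_CUBIC)
b=cv2.resize(b,(400,267),interpolation=cv2.INTER_CUBIC);b=cv2.copyMakeBorder(b,0,206,0,0,cv2.BORDER_CONSTANT)
cv2.imwrite('pics/v2.png',np.hstack([a,b]))
```

```text
8.175 [ 566.9812765  -292.46008467  243.58296753] [-5.56571323e-01  2.30748610e-01  1.37342727e+00  1.21885958e-05
  1.53612679e+00 -2.74043091e-01]
```

View pics/v2.png

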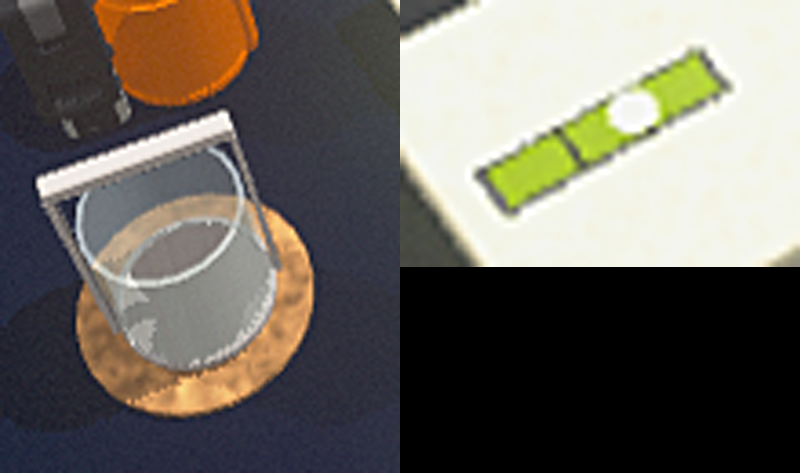

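The lantern stands upright on the coaster. The sprung bubble sits about 10 mm towards the knob, so the turn will be about 1.03 rad. Next is the knob.

Emit:
send_rows([
  [0.04,-0.012,0,0,0,-10,1],
  [0.085,-0.025,0,0,0,-20,1],
  [0.13,-0.038,0,0,0,-30,1],
  [0.175,-0.051,0,0,0,-40,1],
  [0.22,-0.064,0,0,0,-50,1],
  [0.265,-0.077,0,0,0,-60,1],
  [0.31,-0.09,0.01,0,0,-70,1],
  [0.35,-0.102,0.03,0,0,-80,1],
  [0.383,-0.111,0.06,0,0,-90,1],
  [0.383,-0.111,0.09,0,0,-100,1],
  [0.383,-0.111,0.094,0,0,-101,1],
  [0.383,-0.111,0.094,0,0,-101,1],
  [0.383,-0.111,0.094,0,0,-101,1],
])

```text
time: 9.8
tool_pos: [567.9, 106.0, 150.4]
orientation: [[-0.996, 0.094, 0.002], [0.094, 0.996, 0.0], [-0.002, 0.0, -1.0]]
wrist_force: [0.0, 0.4, 0.2]
gripper_width: 0.998
grip_force: 0.0
```

Run:
```python
from h import *
np.set_printoptions(precision=3,suppress=True)
o=manip.get_obs();print(o['time'],o['tool_pos'],o['orientation'],o['wrist_force'],o['joint_pos'])
m=manip.camera_model('wrist');snap('wrist','w3.png')
np.save('wm3.npy',m,allow_pickle=True)
for p in((587.4,104,86),(547.6,108.1,86),(567.4,106,86),(567.4,106,54)): print(w2px(m,p))
print(w2px(m,o['tool_pos']))
```

```text
9.8 [567.933 105.99  150.405] [[-0.996  0.094  0.002]
 [ 0.094  0.996  0.   ]
 [-0.002  0.    -1.   ]] [0.017 0.42  0.233] [ 0.096  0.13   1.659 -0.     1.35  -1.381]
[314.629 301.265]
[315.322 236.333]
[314.861 269.649]
[314.794 250.15 ]
[315.174 333.788]
```

View pics/w3.png

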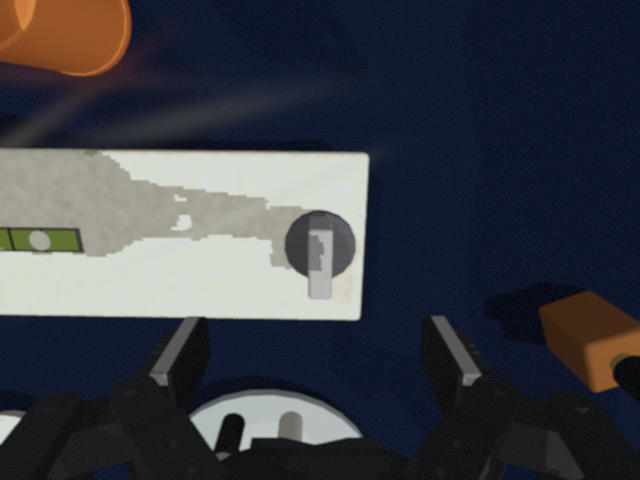

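The bar's top runs from (320,232) to (320,299), about 2 to 3 mm to +y of my estimate and square to the jaws. I'll shift, descend and grip.

Emit:
send_rows([
  [0.002,0.002,0.04,0,0,0,1],
  [0.002,0.002,0.065,0,0,0,1],
  [0.002,0.002,0.079,0,0,0,1],
  [0.002,0.002,0.079,0,0,0,0.6],
  [0.002,0.002,0.079,0,0,0,0.3],
  [0.002,0.002,0.079,0,0,0,0],
  [0.002,0.002,0.079,0,0,0,0],
  [0.002,0.002,0.079,0,0,0,0],
  [0.002,0.002,0.079,0,0,0,0],
  [0.002,0.002,0.079,0,0,0,0],
], squeeze=60)

```text
time: 11.1
tool_pos: [565.5, 109.1, 70.2]
orientation: [[-0.996, 0.09, 0.001], [0.09, 0.996, 0.001], [-0.001, 0.001, -1.0]]
wrist_force: [-0.3, 5.7, 2.9]
gripper_width: 0.151
grip_force: 60.9
```

Run:
```python
from h import *
m=np.load('wm3.npy',allow_pickle=True).item()
for uv in((10,239),(39,240),(82,240),(320,246)):
    p=px2w(m,uv,40 if uv[0]<300 else 54);print(uv,p,p[:2]@[.1027,.9947])
```

```text
(10, 239) [ 545.10455706 -100.53000891   40.        ] -44.01496184880691
(39, 240) [547.64553076 -81.11201435  40.        ] -24.438924661049757
(82, 240) [550.37837381 -51.92909639  40.        ] 4.869986807408974
(320, 246) [564.86602779 109.6181151   54.        ] 167.04888014409084
```

Emit:
send_rows([
  [0,0.001,0.002,0,0,0,0],
  [0,0.001,0.004,0,0,0,0],
  [0,0.001,0.006,0,0,0,0],
  [0,0.001,0.006,0,0,0,0],
  [0,0.001,0.006,0,0,0,0],
])

```text
time: 11.72
tool_pos: [566.3, 109.9, 65.0]
orientation: [[-0.996, 0.09, 0.002], [0.09, 0.996, 0.0], [-0.002, 0.0, -1.0]]
wrist_force: [0.2, 5.0, 8.8]
gripper_width: 0.152
grip_force: 61.8
```

Emit:
send_rows([
  [0,0.0005,0.0006,0,0,0,0],
  [0,0.0005,0.0012,0,0,0,0],
  [0,0.0005,0.0012,0,0,0,0],
  [0,0.0005,0.0012,0,0,0,0],
  [0,0.0005,0.0012,0,0,0,0],
  [0,0.0005,0.0012,0,0,0,0],
  [0,0.0005,0.0012,0,0,0,0],
  [0,0.0005,0.0012,0,0,0,0],
])

```text
time: 12.72
tool_pos: [566.9, 109.9, 64.5]
orientation: [[-0.996, 0.09, 0.003], [0.09, 0.996, -0.001], [-0.003, -0.0, -1.0]]
wrist_force: [0.6, 3.0, 12.5]
gripper_width: 0.151
grip_force: 62.3
```

```bash
cat > bub.py <<'E'
from h import *
import sys
# vial & bubble in scene/top by colour; reports bubble along-vial position in mm
def ana(n):
    im=manip.capture(n)[:,:,::-1].copy();cv2.imwrite(f'pics/b_{n}_{sys.argv[1]}.png',im)
    m=manip.camera_model(n)
    k=8;c=np.array([547.,-93,41]);a=np.array([.1027,.9947,0]);x=np.array([.9947,-.1027,0])
    # rectified patch 10 px/mm: rows across, columns along the vial
    src=np.float32([w2px(m,c+s*40*a+t*15*x) for s,t in((-1,-1),(1,-1),(1,1),(-1,1))])
    H=cv2.getPerspectiveTransform(src,np.float32([[0,0],[800,0],[800,300],[0,300]]))
    return cv2.warpPerspective(im,H,(800,300),flags=cv2.INTER_CUBIC)
P=np.vstack([ana('scene'),ana('top')]);cv2.imwrite(f'pics/bub{sys.argv[1]}.png',P)
o=manip.get_obs();print(o['time'],o['tool_pos'],o['wrist_force'],o['joint_pos'])
E
python3 bub.py 1
```

```text
12.825 [566.88825944 109.90842714  64.53178554] [-0.26958476  3.05813624 12.53390564] [ 1.03293308e-01  2.22652274e-01  1.72262561e+00 -1.00070402e-03
  1.19297838e+00 -1.37686891e+00]
```

View pics/bub1.png

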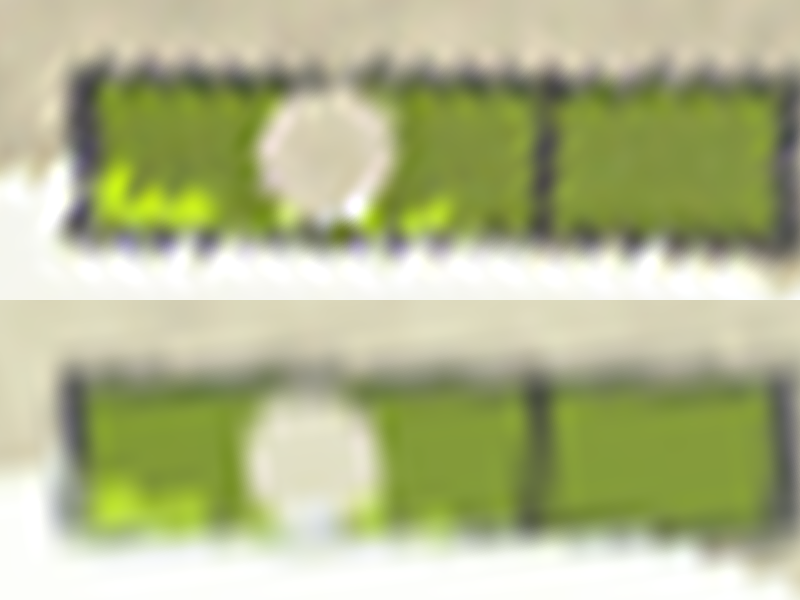

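The rectified patches (10 px/mm) show the shelf home with the bubble at −10.9 mm (scene) and −11.6 mm (top), so I need about 1.12 rad (64°) clockwise. I'll turn in parts while watching the force.

Emit:
send_rows([
  [0,0,0,0,0,5,0],
  [0,0,0,0,0,10,0],
  [0,0,0,0,0,15,0],
  [0,0,0,0,0,20,0],
  [0,0,0,0,0,20,0],
  [0,0,0,0,0,20,0],
])

```text
time: 13.58
tool_pos: [567.5, 110.2, 65.4]
orientation: [[-0.905, 0.425, 0.005], [0.425, 0.905, -0.0], [-0.004, 0.002, -1.0]]
wrist_force: [-1.1, 3.6, 16.4]
gripper_width: 0.149
grip_force: 62.7
```

The knob rises with the turn as expected, so I'll ease the height along with it.

Emit:
send_rows([
  [0,0,-0.0003,0,0,5,0],
  [0,0,-0.0006,0,0,10,0],
  [0,0,-0.0009,0,0,15,0],
  [0,0,-0.0012,0,0,20,0],
  [0,0,-0.0015,0,0,25,0],
  [0,0,-0.0018,0,0,30,0],
  [0,0,-0.0021,0,0,35,0],
  [0,0,-0.0023,0,0,40,0],
  [0,0,-0.0025,0,0,44,0],
  [0,0,-0.0025,0,0,44,0],
  [0,0,-0.0025,0,0,44,0],
  [0,0,-0.0025,0,0,44,0],
  [0,0,-0.0025,0,0,44,0],
  [0,0,-0.0025,0,0,44,0],
  [0,0,-0.0025,0,0,44,0],
  [0,0,-0.0025,0,0,44,0],
  [0,0,-0.0025,0,0,44,0],
  [0,0,-0.0025,0,0,44,0],
])

```text
time: 15.82
tool_pos: [567.4, 110.7, 67.6]
orientation: [[-0.355, 0.935, 0.005], [0.935, 0.355, 0.001], [-0.001, 0.005, -1.0]]
wrist_force: [0.2, 5.6, 14.9]
gripper_width: 0.148
grip_force: 62.5
```

```bash
python3 bub.py 2
```

```text
15.925 [567.36073882 110.65456218  67.6199743 ] [ 0.25770575  4.71773144 15.37807461] [ 1.03725134e-01  2.18916695e-01  1.72071582e+00  3.51339513e-04
  1.19733513e+00 -2.59842103e-01]
```

View pics/bub2.png

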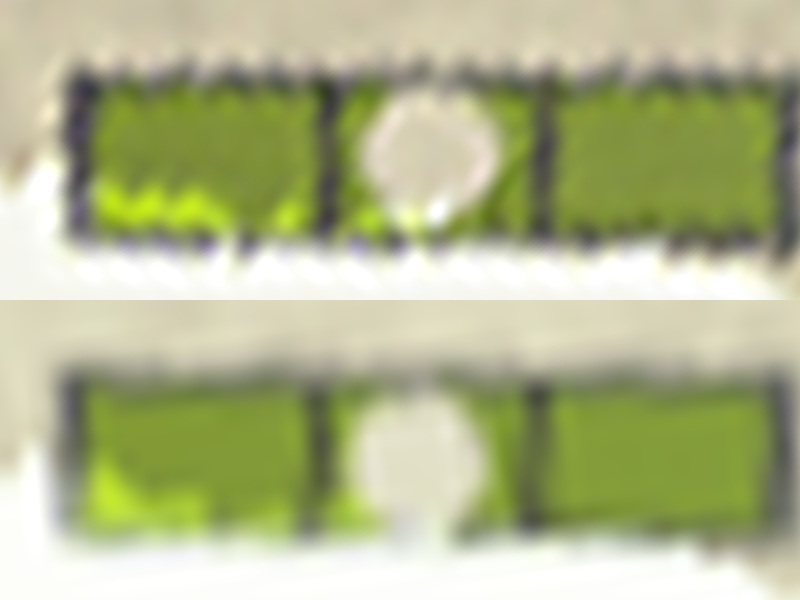

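The bubble is between the lines, at −0.5 mm (scene) and −1.2 mm (top). I'll trim by 5° and check it numerically.

Emit:
send_rows([
  [0,0,-0.0002,0,0,3,0],
  [0,0,-0.0003,0,0,5,0],
  [0,0,-0.0003,0,0,5,0],
  [0,0,-0.0003,0,0,5,0],
  [0,0,-0.0003,0,0,5,0],
  [0,0,-0.0003,0,0,5,0],
  [0,0,-0.0003,0,0,5,0],
  [0,0,-0.0003,0,0,5,0],
  [0,0,-0.0003,0,0,5,0],
  [0,0,-0.0003,0,0,5,0],
  [0,0,-0.0003,0,0,5,0],
  [0,0,-0.0003,0,0,5,0],
])

```text
time: 17.42
tool_pos: [567.4, 110.7, 67.9]
orientation: [[-0.273, 0.962, 0.005], [0.962, 0.273, 0.001], [-0.0, 0.005, -1.0]]
wrist_force: [-1.0, 4.7, 15.2]
gripper_width: 0.148
grip_force: 62.5
```

```bash
python3 bub.py 3
python3 - <<'E'
import cv2,numpy as np
for k in '123':
    P=cv2.imread(f'pics/bub{k}.png').astype(float)
    for n,r in(('scene',slice(115,175)),('top',slice(415,485))):
        q=P[r].mean(0);b=q[:,0];g=q[:,1]
        w=np.where(np.arange(800)<110,0,np.clip(b-110,0,None));w[700:]=0
        d=np.clip(110-g,0,None);c=np.arange(800)
        L=[(c[s]*d[s]).sum()/max(d[s].sum(),1e-9) for s in(slice(290,350),slice(505,570))]
        print(k,n,'bubble',(c*w).sum()/w.sum(),'lines',L)
E
```

```text
17.525 [567.36938959 110.68440975  67.86812143] [ 0.72722297  5.70839034 14.02238282] [ 1.03705895e-01  2.18606908e-01  1.72057363e+00  4.72289722e-04
  1.19776951e+00 -1.72642136e-01]
1 scene bubble 325.80610157238385 lines [np.float64(0.0), np.float64(545.4897097343239)]
1 top bubble 312.2043100262783 lines [np.float64(0.0), np.float64(539.6716775947546)]
2 scene bubble 430.97656296494006 lines [np.float64(327.95271548230204), np.float64(543.8562421185372)]
2 top bubble 416.4839031801983 lines [np.float64(319.9592548709847), np.float64(535.4263803680981)]
3 scene bubble 436.6593906719225 lines [np.float64(327.7316256918522), np.float64(543.287190663667)]
3 top bubble 424.4436196747753 lines [np.float64(320.46004424540007), np.float64(535.4239218877135)]
```

The bubble is now at +0.1 mm (scene) and −0.35 mm (top), pressed home at about 15 N. I'm handing in.

```bash
python3 -c "
from rig import manip
print(manip.close_job())"
```

```text
the job is handed in; nothing more can be done
None
```

I handed the job in at about 17.5 s: the lantern stands on the coaster, the shelf is pressed home at about 15 N, and the bubble reads within 0.4 mm of centre with the knob still held. No verdict came back.

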